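Centre the wobbly egg cup on its stand

TASK

The egg cup with the boiled egg in it was set down too near the edge of its round wooden stand. With light, slow fingertip taps bring the egg cup to the middle of the stand, then take the hand away; it stands on a very narrow ring and rocks over when pushed high up, so tap it low on its foot. Do not grip or lift it or let it tip, keep the egg in it, and leave the stand and everything else on the tray where they are.

Things in the scene. Friction and masses are not known exactly. Their poses are not given: they have to be found in the camera images.
- egg_cup: white ceramic egg cup with a brown egg in it, off-centre on the wooden stand; round about its z axis (up), origin at the centre of its underside. Stands on a ring only 16 mm across, so it rocks if pushed high up, until the foot's edge touches down at about 12 degrees (then it counts as tipped). Waist 34 mm across at 12 mm; bowl 47 mm across from 21 mm up to its rim at 46 mm; egg top 66 mm above the origin. 110 g
- foot_rim (a point): centre of the egg cup's saucer-like foot, 7 mm above its origin. The foot's round rim is 54 mm across (the cup's widest part), upright from 3 mm below to 3 mm above this point. Pushed slowly here the cup slides upright on the stand (1 to 2 N) and stops with the finger. Keep every touch light, under 8 N; 20 mm/s is slow enough
- egg_middle (a point): middle of the thick part of the loose brown egg, 38 mm thick and 50 mm tall, about 50 g, which sits upright in the egg cup, free to rock; this point is 35 mm above the egg cup's origin and on its axis
- stand: round plain wooden stand, a flat disc 130 mm across and 22 mm high, 0.6 kg, loose on the tray; origin at the centre of its underside, z up, its flat top is 22 mm above the origin. Its yaw cannot be seen and does not matter. The egg cup starts with its axis 24 to 34 mm from the stand's axis, in any direction
- salt_shaker: glass salt shaker with a steel cap, 40 mm across, 73 mm tall, standing loose on the tray; origin under its centre. To be left alone
- pepper_mill: dark wooden pepper mill with a turning knob, 48 mm across, 140 mm tall, standing loose on the tray; origin under its centre. To be left alone
- spare_cup: an empty egg cup of the same shape, 54 mm across, 46 mm tall, standing directly on the tray; origin under its centre. To be left alone
- tumbler: open stainless steel tumbler, 68 mm across at the mouth, 85 mm tall, standing loose on the tray; origin under its centre. To be left alone
- tray: fixed stainless steel serving tray 400 mm (its x) by 520 mm (its y), rim 14 mm high, floor 3 mm above the tablecloth; origin under its centre. The stand is near its middle, the four other things stand at least 150 mm from the stand's centre
- egg: the same loose egg as a body; origin at its lower end, 16 mm above the egg cup's origin
Things that resemble listed ones, but are neither listed nor needed, are in the scene too. Leave any purple or red look-alike of the egg_cup alone.

How it is judged:
On the way:
1. a fingertip nudges the egg cup (contact force between the fingers and egg_cup above 0.1 N), for 0.05 s.
At the end, for the whole second after the job is handed in: The egg cup stands upright and still on the stand, its axis within 9 mm of the stand's axis, the egg in it; the stand has moved less than 20 mm and the four other things less than 25 mm (horizontal distance between egg_cup and stand below 0.009 m and angle between egg_cup's own z axis and vertical below 0.08 rad and z of egg_cup in the frame of stand between 0.018 and 0.026 m and horizontal distance between egg_middle and egg_cup below 0.008 m and z of egg_middle in the frame of egg_cup between 0.028 and 0.042 m and linear speed of egg_cup below 0.01 m/s and distance of stand from where it was at the start of the episode below 0.02 m and angle between stand's own z axis and vertical below 0.05 rad and distance of each of salt_shaker, pepper_mill, spare_cup, tumbler from where it was at the start of the episode below 0.025 m); the robot touches nothing.
It fails at once if the egg cup is lifted off the stand or falls off it (z of egg_cup in the frame of stand above 0.034 m or z of egg_cup in the frame of stand below 0.012 m).
It fails at once if the egg cup is tipped (by more than 10 degrees) (angle between egg_cup's own z axis and vertical above 0.175 rad).
It fails at once if the egg leaves its cup (distance between egg_middle and egg_cup above 0.055 m).
It fails at once if the egg cup is gripped or struck hard (over 8 N), or the egg is (over 3 N) (contact force between the fingers and egg_cup above 8 N or contact force between the fingers and egg above 3 N).
It fails at once if the stand is shoved away (20 mm) or another thing on the tray disturbed (25 mm) (distance of stand from where it was at the start of the episode above 0.02 m or distance of any of salt_shaker, pepper_mill, spare_cup, tumbler from where it was at the start of the episode above 0.025 m).
It also fails if it takes over 58 s, if anything falls off the work surface, if the arm or the gripper's body presses on something with over 40 N, if the wrist force passes 120 N, or if a joint passes its speed limit or range.

ROBOT

A 6-joint arm with a two-finger parallel gripper is mounted at the origin on the work surface. World frame = base frame: x ahead of the robot, y to its left, z up, the work surface at z = 0. Lengths are in m, angles in rad, forces in N, time in s.
With the tool pointing down it reaches from about 0.325 to 1 m from the base axis. Payload 5.1 kg.
Tool frame: the origin (TCP) lies where the fingers leave the gripper's body, on its centre line; the fingertips stand 73 mm ahead of it and the grasp point (between the pads) lies 54 mm ahead of it (robot.grip_point_offset is the distance from the TCP to the grasp point, in m); z points along the fingers, y is the line along which they close (so a half turn about z gives the same grasp; the last joint's range is limited). The gripper opens to 85 mm and grips with 20 to 120 N. Pads are 22 mm wide; open, the fingers measure 114 mm over their backs; the gripper's body (76 mm by 85 mm) begins 54 mm behind the grasp point. The pads swing forward as they close: fully open they stand 13 mm farther back than shut.
Start: joints at [-1.385, 0.124, 1.65, -0, 1.367, -0.083], TCP at [0.173, -0.627, 0.304] pointing down, gripper open.
Joint ranges: [-2.61, 2.61], [-1.02, 2.33], [0.03, 2.71], [-1.35, 4.49], [0.32, 2.68], [-2.91, 2.91]. Speed limits (rad/s): [2.57, 2.57, 3.14, 3.14, 3.14, 3.14].

INTERFACE

Orientations are given as a unit quaternion [x, y, z, w].
In Python, from rig import robot, viewer gives the robot as it stands.
- The arm moves only by the tool servo_tool, never from a script. Its argument "motion" is a list of rows, each an object with "translation": the shift along the world's x, y, z scaled (see below), a list of three; "twist": the turn, a rotation vector about the world's x, y, z scaled (see below), a list of three. In form: [{"translation": [tx, ty, tz], "twist": [rx, ry, rz]}, ...]. A call has 1 to 12 rows; each row is the pose to reach, as a shift and turn from the pose commanded when the call began, turning the shorter way round; what a row does not reach only later rows make up. The controller multiplies each number of a shift by 400 mm and each number of a turn by pi rad. A row lasts 1/10 s, in which the tool goes at most 50 mm and 8.59 degrees, less where a joint would pass 70% of its speed; a pose out of reach is approached as far as the arm can. A call with a number of a shift or a turn outside -1 to 1 is refused whole. A call with a gripper value outside its range is refused whole. "claw" is the closure, from 0 (fully open) to 1 (shut), set as the call begins (left out, the last holds). The fingers move at their own pace and stop on an object; the grip force is fixed at half the most. Time passes only in rows, so rows that repeat a pose let the fingers close. It gives the time, the measured TCP pose, the force, the opening and the grip force at its end, in the units of the state.
- robot.sense(): the state, without advancing time (a new reading comes with each control period).
- viewer.capture(name): name is "scene" or "top"; returns (picture, depth): 420x560x3 uint8, red, green, blue; 420x560 float32, m along the optical axis (not along the pixel's ray), 0 where there is no reading.
- viewer.camera_info(name): a dict with "fx", "fy", "cx", "cy" (pixels), "xyz" and "rotation" of the camera in the world. Camera axes: x right, y down, z forward; pixel columns grow to the right and rows downward; lengths in m; the calibration is good to about 2 mm. A picture is of the moment at which its call begins. camera_info takes no time and is no camera call.
- robot.hand_in(): hands the job in; it is judged then, once.
Trained networks look in the newest picture that a camera, given by its name, has taken for a name from the list of things; names that differ only in an ending like _2 or _b are one class to them, and where a whole thing is asked for, a point or a joint stands for the part that bears it (a point fixed in the world has none). Each returns a list of dicts, best first, with "p" (0 to 1); they miss things now and then, are a little off and sometimes report something else, mostly with a low value. They report only what shows in the picture. A call takes as long as a camera call. They do not tell look-alikes from the thing itself.
- viewer.spot_in(camera, label): "extent" ([left, top, right, bottom] in pixels, round what is visible of it).
The state is a dict: "clock": time; "joint_pos": joint angles; "joint_vel": joint speeds; "effort": joint torques, N m; "ee_pos": TCP position; "tcp_rot": TCP orientation; "wrist_force": force on the tool from outside, world axes, zero at the start; "wrist_torque": the same for the moment, N m; "opening": finger opening in m; "gripper_force": force on a finger pad.
Only numpy, scipy, OpenCV 4.12 (cv2) and the standard library are available. Lean on these libraries where they do the work, as an engineer would, in place of code of your own. Each camera call takes 0.05 s, during which the arm holds its last target. There are 200 camera calls.

## Working session

There is one attempt and no reset: what is moved stays moved. The work goes in short steps, Python scripts to look and compute and a tool call to move; the robot and the scene stay as the last step left them, time stands still between calls to the robot, and variables do not carry over. Pictures are saved under pics/ and viewed, at most 10 in all, crops included, and the job is handed in when it is done.

Besides the shell and the picture viewer there is one more tool, called after "Emit:" by a JSON object that holds its "name" and its "arguments", one argument or row to a line. servo_tool: Moves the arm, as the interface text tells. Its arguments: {"type":"object","properties":{"motion":{"type":"array"},"claw":{"type":"number"}},"required":["motion"]}

```bash
mkdir -p pics; cat > h.py <<'E'
import numpy as np, cv2
from rig import robot, viewer
def world(cam,u,v,d):
    c=viewer.camera_info(cam);R=np.array(c["rotation"])
    if R.shape!=(3,3):
        from scipy.spatial.transform import Rotation as Q; R=Q.from_quat(R).as_matrix()
    u,v,d=map(np.asarray,(u,v,d))
    p=np.stack([(u-c["cx"])/c["fx"]*d,(v-c["cy"])/c["fy"]*d,d],-1)
    return p@R.T+np.array(c["xyz"])
E
python3 - <<'E'
from h import *
out=[]
for n in ("scene","top"):
    im,d=viewer.capture(n); cv2.imwrite(f"pics/{n}0.png",im[:,:,::-1]); np.save(f"{n}.npy",d)
    print(n,{k:np.round(v,3).tolist() for k,v in viewer.camera_info(n).items()})
    for l in ("egg_cup","stand","egg"):
        for r in viewer.spot_in(n,l)[:4]:
            e=r["extent"];u=(e[0]+e[2])/2;v=(e[1]+e[3])/2
            print(l,round(r["p"],2),np.round(e),world(n,u,v,d[int(v),int(u)]).round(3))
print(robot.sense())
E
```

```text
scene {'fx': 409.178, 'fy': 409.178, 'cx': 291.214, 'cy': 209.3, 'xyz': [1.007, -0.218, 0.744], 'rotation': [0.833, 0.469, -0.143, -0.256]}
egg_cup 0.9 [176. 247. 207. 277.] [ 0.593 -0.193  0.016]
egg_cup 0.76 [235. 214. 260. 238.] [ 0.608 -0.071  0.071]
egg_cup 0.57 [316. 203. 338. 227.] [0.64  0.097 0.016]
stand 0.63 [220. 193. 281. 251.] [ 0.606 -0.065  0.076]
stand 0.31 [195. 290. 226. 325.] [ 0.696 -0.202  0.016]
egg 0.71 [236. 210. 266. 241.] [ 0.612 -0.066  0.072]
egg 0.65 [235. 208. 260. 229.] [ 0.602 -0.067  0.086]
top {'fx': 442.108, 'fy': 442.108, 'cx': 276.838, 'cy': 215.607, 'xyz': [0.519, 0.027, 0.884], 'rotation': [-0.696, 0.713, -0.065, 0.06]}
egg_cup 0.87 [228. 218. 256. 245.] [0.643 0.088 0.019]
egg_cup 0.67 [308. 238. 333. 268.] [ 0.591 -0.056  0.09 ]
egg_cup 0.58 [368. 238. 401. 266.] [ 0.597 -0.19   0.021]
stand 0.88 [279. 236. 345. 305.] [ 0.563 -0.046  0.026]
egg 0.54 [317. 243. 331. 261.] [ 0.592 -0.063  0.092]
{'clock': 0.4, 'joint_pos': array([-1.38460268e+00,  1.23899779e-01,  1.65049093e+00,  4.80250963e-06,
        1.36748347e+00, -8.26060624e-02]), 'joint_vel': array([-8.82864236e-05, -3.19897131e-03, -2.43733366e-03, -8.70830380e-05,
        5.42634982e-04,  1.17949808e-04]), 'effort': array([ 6.29954702e-04, -4.22915483e+01, -3.65096140e+01, -8.53702431e-05,
        2.40237918e-03,  3.23833888e-06]), 'ee_pos': array([ 0.17257951, -0.62659835,  0.30374458]), 'tcp_rot': array([ 9.90981981e-01,  1.33995122e-01, -4.93893956e-06, -1.40698365e-04]), 'wrist_force': array([ 0.66968421, -0.23279177, -0.18210952]), 'wrist_torque': array([-0.01372494,  0.00513633,  0.02044585]), 'gripper_force': 0.0, 'opening': 0.08551007018060862}
```

View pics/top0.png

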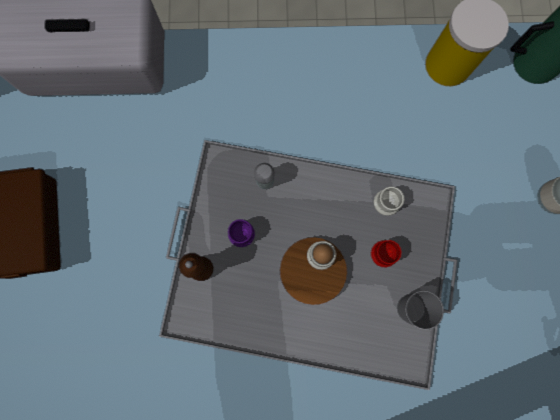

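View pics/scene0.png

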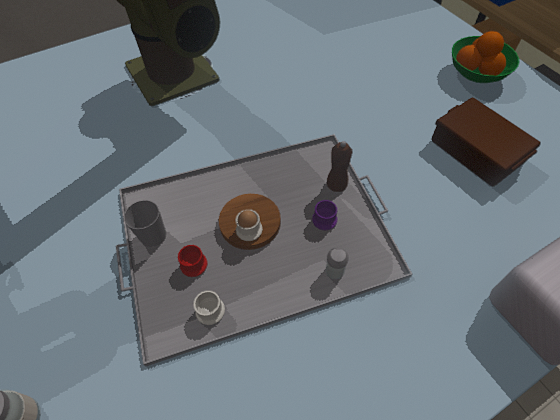

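Top view: the white cup with the brown egg on the wood disc is at (321,255). The purple (241,233) and red (386,253) cups are look-alikes, and the empty white cup at (389,201) is the spare. Only the one at (321,255) is white, holds an egg and stands on the stand. I'll confirm it in a crop and measure.

```bash
cat >> h.py <<'E'
from scipy.optimize import least_squares
def circ(p,r):
    f=least_squares(lambda q:np.hypot(p[:,0]-q[0],p[:,1]-q[1])-r,p.mean(0)[:2],loss="soft_l1",f_scale=.001)
    return f.x
def plane(cam,uv,z):
    c=viewer.camera_info(cam)["xyz"]; d=world(cam,uv[:,0],uv[:,1],np.ones(len(uv)))-np.array(c)
    return np.array(c)+d*((z-c[2])/d[:,2])[:,None]
def measure(tag=None,show=True):
    res={}
    for n in ("scene","top"):
        im,d=viewer.capture(n)
        if tag: cv2.imwrite(f"pics/{n}{tag}.png",im[:,:,::-1])
        v,u=np.mgrid[:420,:560]; W=world(n,u,v,d)
        near=(np.hypot(W[...,0]-.565,W[...,1]+.05)<.12)&(d>0)
        hsv=cv2.cvtColor(im,cv2.COLOR_RGB2HSV)
        up=near&(W[...,2]>.015)&(W[...,2]<.1)&~((hsv[...,0]>160)&(hsv[...,1]>100))
        wood=up&(hsv[...,1]>110)&(hsv[...,0]<25)&(W[...,2]<.033)
        P=W[wood]; zt=np.median(P[:,2])
        # outline of wood+cup silhouette, keep convex hull of wood
        hull=cv2.convexHull(np.argwhere(wood)[:,::-1].astype(np.float32))[:,0]
        H=plane(n,hull,.025); f=least_squares(lambda q:np.hypot(H[:,0]-q[0],H[:,1]-q[1])-q[2],[*H.mean(0)[:2],.065],loss="soft_l1",f_scale=.002).x
        cup=up&(W[...,2]>.045)&(np.hypot(W[...,0]-f[0],W[...,1]-f[1])<.07)
        C=W[cup]; egg=C[C[:,2]>.074]
        def sph(q): # egg ellipsoid, centre z .06
            s=egg-[q[0],q[1],.06+q[2]]; return (np.sqrt((s[:,0]/.019)**2+(s[:,1]/.019)**2+(s[:,2]/.025+0)**2)-1)*.02
        e=least_squares(sph,[*egg.mean(0)[:2],.006],loss="soft_l1",f_scale=.002).x
        white=up&(hsv[...,1]<70)&(W[...,2]>.064)&(W[...,2]<.078)
        R=W[white&cup]; rc=circ(R,.0215) if len(R)>8 else [0,0]
        wh=up&(hsv[...,1]<70)&(W[...,2]>.027)&cup
        res[n]=(f,e,rc)
        if show: print(n,"woodz",zt.round(4),"stand",f.round(4),"egg",e.round(4),len(egg),"rim",np.round(rc,4),len(R))
    return res
E
python3 - <<'E'
from h import *
measure("1")
im=cv2.imread("pics/top1.png")[200:320,250:370]; im2=cv2.imread("pics/scene1.png")[170:290,190:310]
cv2.imwrite("pics/crop1.png",cv2.resize(np.hstack([im,im2]),(800,400),interpolation=cv2.INTER_CUBIC))
E
```

```text
scene woodz 0.0234 stand [ 0.568  -0.051   0.0652] egg [ 0.5924 -0.0642  0.0042] 208 rim [ 0.5929 -0.0647] 132
top woodz 0.0255 stand [ 0.5644 -0.0501  0.0649] egg [ 0.5923 -0.0626  0.0062] 294 rim [ 0.5921 -0.0622] 148
```

View pics/crop1.png

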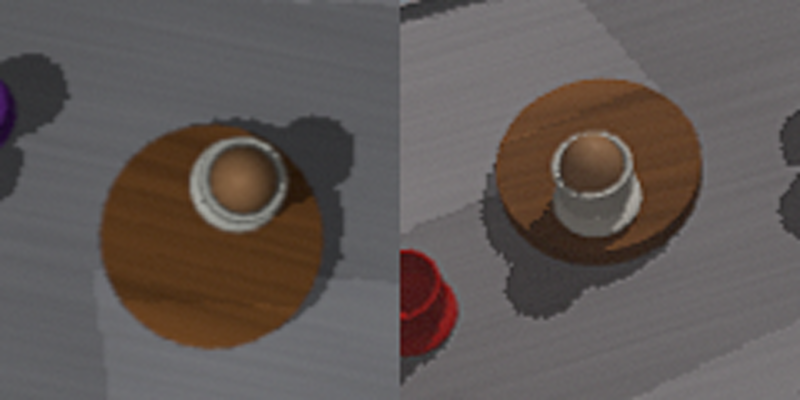

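The crop confirms it: white cup with egg at about (240,185) on the wood. Cup ≈ (0.5925,-0.063), stand centre ≈ (0.5644,-0.050). The push is 31 mm along (-0.905,+0.425). Next I close the hand, move to the far side and turn -40°.

Emit:
{"name": "servo_tool", "arguments": {
  "motion": [
    {"translation": [0.1,0.1,0],"twist": [0,0,-0.03]},
    {"translation": [0.2,0.21,0],"twist": [0,0,-0.06]},
    {"translation": [0.28,0.3,0],"twist": [0,0,-0.1]},
    {"translation": [0.36,0.39,0],"twist": [0,0,-0.14]},
    {"translation": [0.44,0.48,0],"twist": [0,0,-0.18]},
    {"translation": [0.52,0.57,0],"twist": [0,0,-0.224]},
    {"translation": [0.6,0.65,0],"twist": [0,0,-0.224]},
    {"translation": [0.6,0.65,0],"twist": [0,0,-0.224]},
    {"translation": [0.6,0.65,0],"twist": [0,0,-0.224]}
  ],
  "claw": 1
}}

```text
clock: 1.4
ee_pos: [0.4134, -0.3658, 0.3041]
tcp_rot: [0.977, -0.214, 0.0, 0.0]
wrist_force: [-0.6, 0.1, -0.1]
opening: 0.0001
gripper_force: 0.0
```

Emit:
{"name": "servo_tool", "arguments": {
  "motion": [
    {"translation": [0.09,0.1,0],"twist": [0,0,0]},
    {"translation": [0.18,0.2,0],"twist": [0,0,0]},
    {"translation": [0.27,0.3,0],"twist": [0,0,0]},
    {"translation": [0.36,0.395,0],"twist": [0,0,0]},
    {"translation": [0.45,0.49,0],"twist": [0,0,0]},
    {"translation": [0.53,0.58,0],"twist": [0,0,0]},
    {"translation": [0.59,0.645,-0.05],"twist": [0,0,0]},
    {"translation": [0.617,0.675,-0.12],"twist": [0,0,0]},
    {"translation": [0.617,0.675,-0.2],"twist": [0,0,0]},
    {"translation": [0.617,0.675,-0.26],"twist": [0,0,0]},
    {"translation": [0.617,0.675,-0.26],"twist": [0,0,0]},
    {"translation": [0.617,0.675,-0.26],"twist": [0,0,0]}
  ]
}}

```text
clock: 2.6
ee_pos: [0.6592, -0.0983, 0.1999]
tcp_rot: [0.976, -0.217, -0.0, 0.0]
wrist_force: [-0.6, 0.1, 0.9]
opening: -0.0
gripper_force: 0.0
```

```bash
python3 - <<'E'
from h import *
im,d=viewer.capture("scene"); cv2.imwrite("pics/s2.png",im[:,:,::-1])
v,u=np.mgrid[:420,:560];W=world("scene",u,v,d);p=robot.sense()["ee_pos"];print(p)
m=(np.hypot(W[...,0]-p[0],W[...,1]-p[1])<.06)&(W[...,2]>.10)&(W[...,2]<.25)
Q=W[m]
a=np.deg2rad(155);t=np.array([np.cos(a),np.sin(a)]);n=np.array([-t[1],t[0]])
for z in np.arange(.1,.25,.01):
    s=Q[(Q[:,2]>=z)&(Q[:,2]<z+.01)]
    if len(s):
        r=s[:,:2]-p[:2];print(round(z,2),len(s),"along",(r@t).min().round(3),(r@t).max().round(3),"across",(r@n).min().round(3),(r@n).max().round(3))
print(Q[:,2].min())
c=im[40:300,130:390];cv2.imwrite("pics/s2c.png",cv2.resize(c[:,:,::-1],(580,580)))
E
```

```text
[ 0.65993406 -0.0982402   0.20146473]
0.12 2 along -0.011 -0.01 across -0.001 0.003
0.13 38 along -0.013 -0.005 across -0.012 0.014
0.14 48 along -0.012 -0.006 across -0.013 0.013
0.15 46 along -0.012 -0.003 across -0.013 0.014
0.16 58 along -0.014 0.011 across -0.019 0.02
0.17 148 along -0.015 0.008 across -0.034 0.035
0.18 217 along -0.013 0.009 across -0.04 0.04
0.19 178 along -0.018 0.007 across -0.05 0.051
0.2 206 along -0.019 0.005 across -0.058 0.059
0.21 341 along -0.019 0.012 across -0.06 0.059
0.22 258 along -0.02 0.01 across -0.058 0.059
0.23 117 along -0.02 0.006 across -0.044 0.043
0.24 52 along -0.012 0.005 across -0.04 0.04
0.12848938625470252
```

View pics/s2c.png

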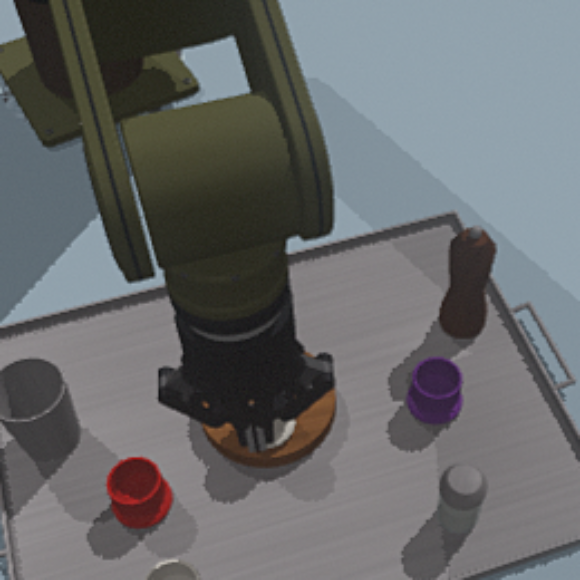

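Tips are 73 mm ahead of the TCP and ±12 mm thick. I descend beside the cup to tip height ≈ 30 mm.

Emit:
{"name": "servo_tool", "arguments": {
  "motion": [
    {"translation": [0,0,-0.06],"twist": [0,0,0]},
    {"translation": [0,0,-0.12],"twist": [0,0,0]},
    {"translation": [0,0,-0.17],"twist": [0,0,0]},
    {"translation": [0,0,-0.21],"twist": [0,0,0]},
    {"translation": [0,0,-0.23],"twist": [0,0,0]},
    {"translation": [0,0,-0.2425],"twist": [0,0,0]},
    {"translation": [0,0,-0.2425],"twist": [0,0,0]},
    {"translation": [0,0,-0.2425],"twist": [0,0,0]},
    {"translation": [0,0,-0.2425],"twist": [0,0,0]}
  ]
}}

```text
clock: 3.55
ee_pos: [0.6601, -0.0968, 0.1042]
tcp_rot: [0.976, -0.216, 0.001, 0.0]
wrist_force: [0.3, -0.4, 0.4]
opening: 0.0
gripper_force: 0.0
```

```bash
python3 - <<'E'
from h import *
s=robot.sense();p=s["ee_pos"];print(p,s["wrist_force"])
im,d=viewer.capture("scene")
cv2.imwrite("pics/s3.png",cv2.resize(im[130:310,150:370,::-1],None,fx=3.3,fy=3.3,interpolation=cv2.INTER_CUBIC))
E
```

```text
[ 0.66008225 -0.0967952   0.1041579 ] [ 0.27195794 -0.37298578  0.42438504]
```

View pics/s3.png

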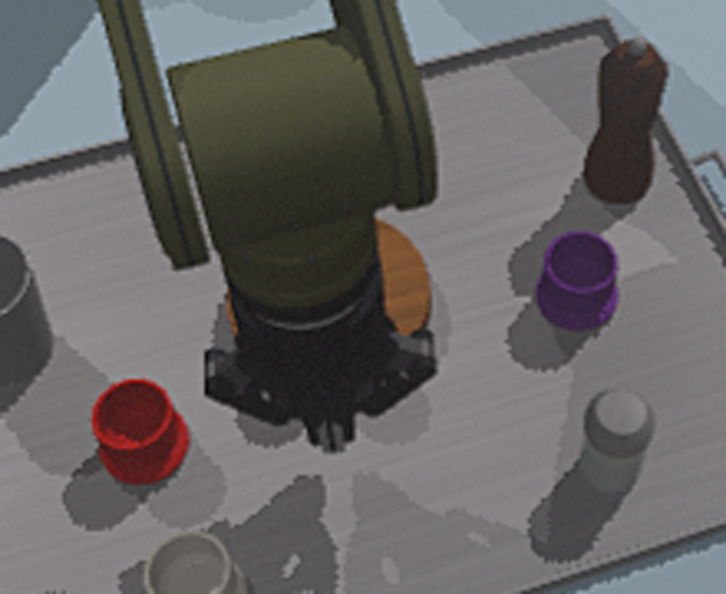

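Emit:
{"name": "servo_tool", "arguments": {
  "motion": [
    {"translation": [-0.015,0.007,-0.002],"twist": [0,0,0]},
    {"translation": [-0.03,0.014,-0.004],"twist": [0,0,0]},
    {"translation": [-0.045,0.021,-0.004],"twist": [0,0,0]},
    {"translation": [-0.054,0.0255,-0.004],"twist": [0,0,0]},
    {"translation": [-0.0585,0.0276,-0.004],"twist": [0,0,0]},
    {"translation": [-0.063,0.0297,-0.004],"twist": [0,0,0]},
    {"translation": [-0.0676,0.0318,-0.004],"twist": [0,0,0]},
    {"translation": [-0.072,0.0339,-0.004],"twist": [0,0,0]},
    {"translation": [-0.0765,0.036,-0.004],"twist": [0,0,0]},
    {"translation": [-0.081,0.0381,-0.004],"twist": [0,0,0]},
    {"translation": [-0.0855,0.0402,-0.004],"twist": [0,0,0]},
    {"translation": [-0.09,0.0423,-0.004],"twist": [0,0,0]}
  ]
}}

```text
clock: 4.8
ee_pos: [0.6236, -0.0798, 0.1015]
tcp_rot: [0.976, -0.216, 0.0, 0.0]
wrist_force: [0.5, -0.0, -0.3]
opening: 0.0002
gripper_force: 0.5
```

Emit:
{"name": "servo_tool", "arguments": {
  "motion": [
    {"translation": [-0.0045,0.0021,0],"twist": [0,0,0]},
    {"translation": [-0.009,0.0042,0],"twist": [0,0,0]},
    {"translation": [-0.0135,0.0063,0],"twist": [0,0,0]},
    {"translation": [-0.018,0.0085,0],"twist": [0,0,0]},
    {"translation": [-0.0225,0.0106,0],"twist": [0,0,0]},
    {"translation": [-0.027,0.0127,0],"twist": [0,0,0]},
    {"translation": [-0.0315,0.0148,0],"twist": [0,0,0]},
    {"translation": [-0.036,0.017,0],"twist": [0,0,0]},
    {"translation": [-0.0405,0.019,0],"twist": [0,0,0]},
    {"translation": [-0.045,0.0212,0],"twist": [0,0,0]},
    {"translation": [-0.045,0.0212,0],"twist": [0,0,0]}
  ]
}}

```text
clock: 5.9
ee_pos: [0.605, -0.0711, 0.1012]
tcp_rot: [0.976, -0.216, -0.0, -0.0]
wrist_force: [0.3, -0.3, 0.9]
opening: -0.0001
gripper_force: 0.1
```

```bash
python3 - <<'E'
from h import *
s=robot.sense();print(s["ee_pos"],s["wrist_force"],s["gripper_force"])
a,_=viewer.capture("top");b,_=viewer.capture("scene")
cv2.imwrite("pics/t4.png",cv2.resize(np.hstack([a[190:330,240:380],b[150:290,170:310]])[:,:,::-1],(800,400),interpolation=cv2.INTER_CUBIC))
E
```

```text
[ 0.60499537 -0.07108737  0.10118672] [ 0.32021842 -0.26712176  0.92483686] 0.1323854341171682
```

View pics/t4.png

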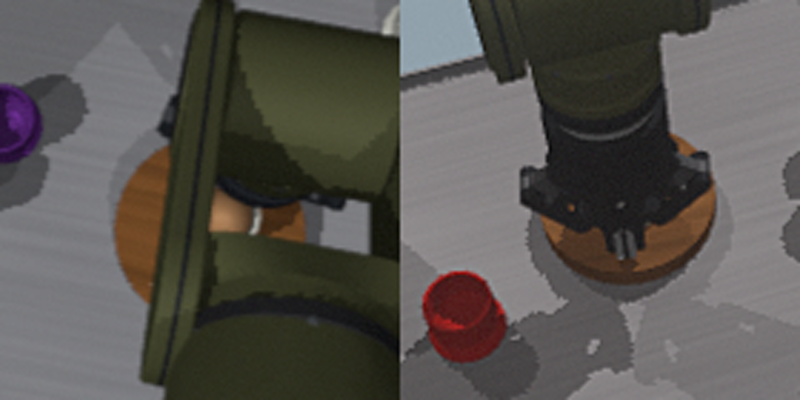

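The egg is still upright at about (228,215) in the left half. I push 5 mm more, then back off slowly.

Emit:
{"name": "servo_tool", "arguments": {
  "motion": [
    {"translation": [-0.004,0.002,0],"twist": [0,0,0]},
    {"translation": [-0.008,0.004,0],"twist": [0,0,0]},
    {"translation": [-0.0115,0.0055,0],"twist": [0,0,0]},
    {"translation": [-0.0115,0.0055,0],"twist": [0,0,0]},
    {"translation": [-0.0115,0.0055,0],"twist": [0,0,0]},
    {"translation": [-0.007,0.0035,0],"twist": [0,0,0]},
    {"translation": [0.01,-0.005,0],"twist": [0,0,0]},
    {"translation": [0.04,-0.019,0],"twist": [0,0,0]},
    {"translation": [0.08,-0.038,0],"twist": [0,0,0]},
    {"translation": [0.12,-0.057,0],"twist": [0,0,0]},
    {"translation": [0.12,-0.057,0],"twist": [0,0,0]}
  ]
}}

```text
clock: 7.1
ee_pos: [0.6559, -0.0954, 0.1019]
tcp_rot: [0.976, -0.216, 0.001, 0.0]
wrist_force: [0.1, 0.1, -0.4]
opening: -0.0002
gripper_force: 0.0
```

Emit:
{"name": "servo_tool", "arguments": {
  "motion": [
    {"translation": [0,0,0.1],"twist": [0,0,0]},
    {"translation": [0,0,0.2],"twist": [0,0,0]},
    {"translation": [0,-0.1,0.3],"twist": [0,0,0]},
    {"translation": [0,-0.2,0.36],"twist": [0,0,0]},
    {"translation": [0,-0.3,0.4],"twist": [0,0,0]},
    {"translation": [0,-0.4,0.4],"twist": [0,0,0]},
    {"translation": [0,-0.5,0.4],"twist": [0,0,0]},
    {"translation": [0,-0.6,0.4],"twist": [0,0,0]},
    {"translation": [0,-0.7,0.4],"twist": [0,0,0]},
    {"translation": [0,-0.75,0.4],"twist": [0,0,0]},
    {"translation": [0,-0.75,0.4],"twist": [0,0,0]}
  ]
}}

```text
clock: 8.2
ee_pos: [0.6527, -0.3965, 0.2606]
tcp_rot: [0.976, -0.217, -0.0, -0.0]
wrist_force: [0.8, 1.0, -0.4]
opening: 0.0001
gripper_force: 0.0
```

```bash
python3 - <<'E'
from h import *
measure("5");print(robot.sense()["clock"])
im=cv2.imread("pics/top5.png")[200:320,250:370]; im2=cv2.imread("pics/scene5.png")[170:290,190:310]
cv2.imwrite("pics/crop5.png",cv2.resize(np.hstack([im,im2]),(800,400),interpolation=cv2.INTER_CUBIC))
E
```

```text
scene woodz 0.0235 stand [ 0.5677 -0.0506  0.065 ] egg [ 0.5663 -0.052   0.004 ] 199 rim [ 0.568 -0.053] 126
top woodz 0.0256 stand [ 0.5644 -0.05    0.065 ] egg [ 0.5668 -0.0507  0.0062] 298 rim [ 0.567  -0.0507] 152
8.3
```

View pics/crop5.png

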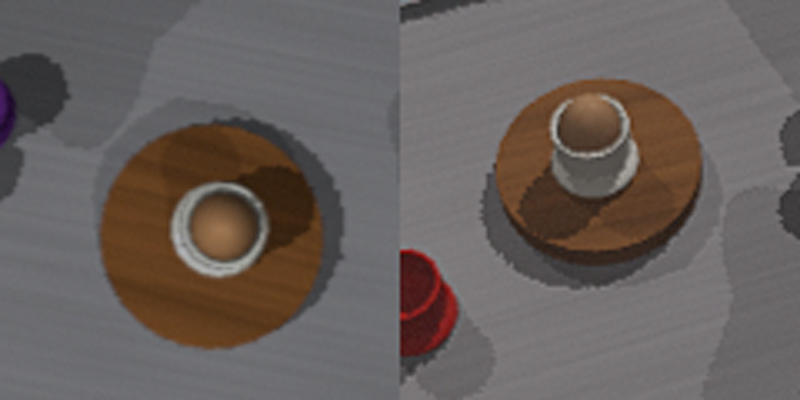

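The cup stands upright with its egg in the middle of the wood. It is about 2.5 mm off centre, and the stand has not moved. The hand is clear, so I hand the job in.

```bash
python3 -c "
from rig import robot
print(robot.hand_in())"
```

```text
the job is handed in; nothing more can be done
None
```

The egg cup was tapped low on its foot to about 2.5 mm from the stand's centre, upright with the egg still in it and the stand unmoved; the hand was taken clear and the job handed in at about 8.3 s, with no verdict shown.

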